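Sort the weaning spoons by trying them under the caddy's bars

ROBOT

A 6-joint arm with a two-finger parallel gripper is mounted at the origin on the work surface. World frame = base frame: x ahead of the robot, y to its left, z up, the work surface at z = 0. Lengths are in m, angles in rad, forces in N, time in s.
With the tool pointing down it reaches from about 0.35 to 0.975 m from the base axis. Payload 4.9 kg.
Tool frame: the origin (TCP) lies midway between the tips of the shut fingers; the grasp point (between the pads) lies 19 mm behind it (manip.pinch_z is the distance from the TCP to the grasp point, in m); z points along the fingers, y is the direction in which the jaws open and shut (so a half turn about z gives the same grasp; the last joint's range is limited). The gripper opens to 85 mm and grips with 20 to 120 N. Pads are 22 mm wide; open, the fingers measure 114 mm over their backs; the gripper's body (76 mm by 85 mm) begins 54 mm behind the grasp point. The pads swing forward as they close: fully open they stand 13 mm farther back than shut.
Start: joints at [1.209, 0.053, 1.613, -0, 1.476, -0.119], TCP at [0.15, 0.607, 0.231] pointing down, gripper open.
Joint ranges: [-3.01, 3.01], [-1.01, 2.22], [0.06, 2.58], [-1.02, 4.17], [0.09, 2.62], [-3.14, 3.14]. Speed limits (rad/s): [2.57, 2.57, 3.14, 3.14, 3.14, 3.14].

INTERFACE

Orientations are given as a unit quaternion [w, x, y, z].
In Python, from plant import manip gives the robot as it stands.
- The arm moves only by the tool drive_tool, never from a script. Its argument "commands" is text: rows parted by semicolons, each of 5 numbers parted by spaces: the finger opening in mm, from 0 to 85.4, then the shift along the tool's x, y, z in units of 30 mm (1.0 is 30 mm), then the turn about the tool's z in degrees. A call has exactly 8 rows; each row shifts and turns the commanded pose from where the row before left it, along the tool's axes as they then stand; what a row does not reach is not made up. A row lasts 1/8 s, in which the tool goes at most 62.5 mm and 10.7 degrees, less where a joint would pass 70% of its speed; a pose out of reach is approached as far as the arm can. A call is refused whole if a number of a shift passes 1 or a number of a turn 10.7, either way. A call with a gripper value outside its range is refused whole. The fingers move at their own pace and stop on an object; the grip force is fixed at half the most. Time passes only in rows, so rows that do not move let the fingers close, or fill a call up. It gives the time, the measured TCP pose, the force and the opening at its end, in the units of the state.
- manip.state(): the state, without advancing time (a new reading comes with each control period).
- manip.grab_frame(name): name is "side" or "top"; returns the picture (400x640x3 uint8, red, green, blue); there is no depth.
- manip.camera_params(name): a dict with "fx", "fy", "cx", "cy" (pixels), "xyz" and "orientation" of the camera in the world. Camera axes: x right, y down, z forward; pixel columns grow to the right and rows downward; lengths in m; the calibration is good to about 2 mm. A picture is of the moment at which its call begins. camera_params takes no time and is no camera call.
- manip.job_done(): hands the job in, once; it reports no verdict.
The state is a dict: "time": time; "joint_pos": joint angles; "joint_vel": joint speeds; "joint_efforts": joint torques, N m; "tool_pos": TCP position; "tool_rot": TCP orientation; "contact_force": force on the tool from outside, world axes, zero at the start; "ft_torque": the same for the moment, N m; "gripper_width": opening from 0.0 (shut) to 1.0 (fully open).
Only numpy, scipy, OpenCV 4.12 (cv2) and the standard library are available. Lean on these libraries where they do the work, as an engineer would, in place of code of your own. Each camera call takes 0.05 s, during which the arm holds its last target. There are 200 camera calls.

TASK

Put away the three orange spoons: slide each one that fits handle first down a lane of the sloping bamboo caddy, under the bar, until the tip is right home against the end stop, one spoon to a lane. The one whose handle is too thick to pass under the bar must not be forced: lay it flat, right way up, in the scoop pocket of the yellow bib. Leave the cup and the jar standing where they are.

Things in the scene. Friction and masses are not known exactly. Their poses are not given: they have to be found in the camera images.
- spoon_a: Orange weaning spoon, 160 mm long, 45 g. Origin: underside, mid-length; x along it to the bowl, z up. Handle x -80 to +41 mm, 18 wide, 12 thick; at x -62 to +6 its top swells: 14 mm thick in all on two spoons, 19 on one (which is not told). Bowl 40 mm across, 12 high, centred at x +60. Hold it at x +20. At the start flat on the tray, bowl away from the robot.
- spoon_b: Orange weaning spoon, 160 mm long, 45 g. Origin: underside, mid-length; x along it to the bowl, z up. Handle x -80 to +41 mm, 18 wide, 12 thick; at x -62 to +6 its top swells: 14 mm thick in all on two spoons, 19 on one (which is not told). Bowl 40 mm across, 12 high, centred at x +60. Hold it at x +20. At the start flat on the tray, bowl away from the robot.
- spoon_c: Orange weaning spoon, 160 mm long, 45 g. Origin: underside, mid-length; x along it to the bowl, z up. Handle x -80 to +41 mm, 18 wide, 12 thick; at x -62 to +6 its top swells: 14 mm thick in all on two spoons, 19 on one (which is not told). Bowl 40 mm across, 12 high, centred at x +60. Hold it at x +20. At the start flat on the tray, bowl away from the robot.
- spoon_a_tip (a point): Handle tip of spoon_a, at its underside (x = -80 mm of the spoon); axes as the spoon. The last 8 mm at the tip are 14 mm wide and 8 mm thick.
- spoon_b_tip (a point): Handle tip of spoon_b, at its underside (x = -80 mm of the spoon); axes as the spoon. The last 8 mm at the tip are 14 mm wide and 8 mm thick.
- spoon_c_tip (a point): Handle tip of spoon_c, at its underside (x = -80 mm of the spoon); axes as the spoon. The last 8 mm at the tip are 14 mm wide and 8 mm thick.
- tray: Flat grey laminate tray without a rim, 260 mm (x) by 280 mm (y), 8 mm thick, fixed; origin under its centre. The spoons lie on it.
- rack: Bamboo spoon caddy, fixed: a board 190 mm wide and 214 mm long that slopes down towards the robot at 30 degrees, low end 36 mm and high end 136 mm above the ledge, with two lanes. Origin on the ledge under its middle; x level, from the low end to the high end.
- lane_left (a point): Left (+y of the caddy) lane of the caddy: mid-lane point on its floor at the end stop's face (low end). x up the lane (away from the robot, rising 30 deg), z out of the sloping floor. Rails 22 mm apart, 16.5 high, x 0 to 58, then flared to 35 mm apart at x 79; bare floor from there to x 200. Fixed bar over it at x 43 to 57, 16.5 to 25.5 mm above the floor. Stop 14 mm high. Lanes 90 mm apart.
- lane_right (a point): Right (-y of the caddy) lane of the caddy: mid-lane point on its floor at the end stop's face (low end). x up the lane (away from the robot, rising 30 deg), z out of the sloping floor. Rails 22 mm apart, 16.5 high, x 0 to 58, then flared to 35 mm apart at x 79; bare floor from there to x 200. Fixed bar over it at x 43 to 57, 16.5 to 25.5 mm above the floor. Stop 14 mm high. Lanes 90 mm apart.
- bib: Yellow hard silicone bib lying on the ledge, fixed. Origin on the ledge under the middle of its scoop pocket: an open trough 220 mm (x) by 100 mm (y) inside, walls 4 mm thick and 28 mm high over the ledge, floor 4 mm above the ledge. The flat bib panel with two neck straps lies beyond it at +y.
- cup: Loose white cup, 68 mm across, 75 mm high, a bystander beyond the tray; origin under its centre.
- jar: Loose jar, 64 mm across, 85 mm high, a bystander beyond the tray; origin under its centre.
Mind the look-alikes: they are no part of the job. Leave any blue or turquoise look-alike of the spoon_c alone.

How it is judged:
By the outcome, as a careful person would: the job done as asked, in the order asked, and still so for the second after the job is handed in, with the robot touching nothing.
It also fails if it takes over 72 s, if anything falls off the work surface, if the arm or the gripper's body presses on something with over 40 N, if the wrist force passes 120 N, or if a joint passes its speed limit or range.

## Working session

There is one attempt and no reset: what is moved stays moved. The work goes in short steps, Python scripts to look and compute and a tool call to move; the robot and the scene stay as the last step left them, time stands still between calls to the robot, and variables do not carry over. Pictures are saved under pics/ and viewed, about 8 in all and at most 12, crops included, and the job is handed in when it is done.

Besides the shell and the picture viewer there is one more tool, called after "Request:" as name(argument=value, ...) on one line, values as JSON. drive_tool: Moves the arm, as the interface text tells. Its arguments: {"type":"object","properties":{"commands":{"type":"string"}},"required":["commands"]}

```bash
ls; mkdir -p pics; python3 - <<'E'
from plant import manip
import cv2
print(manip.state(), manip.pinch_z)
for n in("top","side"):
    cv2.imwrite(f"pics/{n}0.png",manip.grab_frame(n)[:,:,::-1]); print(manip.camera_params(n))
E
```

```text
pics
{'time': 0.0, 'joint_pos': array([ 1.20899957e+00,  5.33607426e-02,  1.61430654e+00,  1.78176221e-05,
        1.47595605e+00, -1.19015734e-01]), 'joint_vel': array([ 1.00602555e-03, -9.75297072e-05, -5.06928623e-04,  1.05724155e-03,
        1.76925351e-03, -3.57812067e-05]), 'joint_efforts': array([ 2.62727852e-03, -3.93672502e+01, -3.70187473e+01,  5.53565189e-05,
        6.78362310e-03,  1.02606222e-06]), 'tool_pos': array([0.1500367 , 0.60608972, 0.2300531 ]), 'tool_rot': array([-2.50362034e-04,  1.21093389e-01,  9.92640600e-01, -9.84026818e-04]), 'contact_force': array([ 0.70432655, -0.01469011, -0.00398851]), 'ft_torque': array([-0.032435  ,  0.02290607,  0.04651648]), 'gripper_width': 1.000943093180582} 0.0187
{'fx': 366.2709946870438, 'fy': 366.2709946870438, 'cx': 313.97806923972956, 'cy': 200.71883591628364, 'xyz': array([0.45196229, 0.03960194, 0.99490679]), 'orientation': array([-0.02250279,  0.70711921, -0.70591783,  0.03400093])}
{'fx': 437.36123926606626, 'fy': 437.36123926606626, 'cx': 317.60847975625717, 'cy': 202.30303280500826, 'xyz': array([ 0.18882152, -0.91977932,  0.64144488]), 'orientation': array([-0.49065864,  0.85593009, -0.14287964,  0.07888718])}
```

View pics/top0.png

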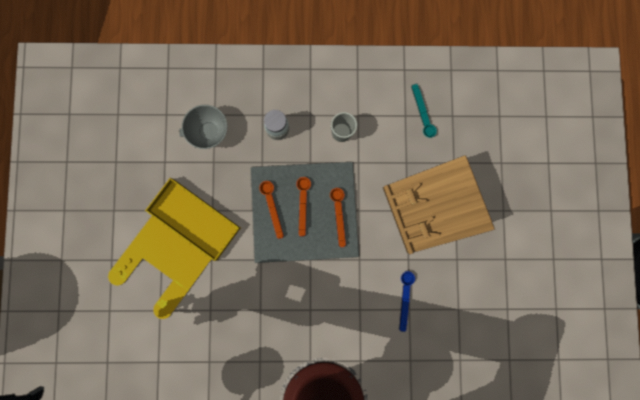

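View pics/side0.png

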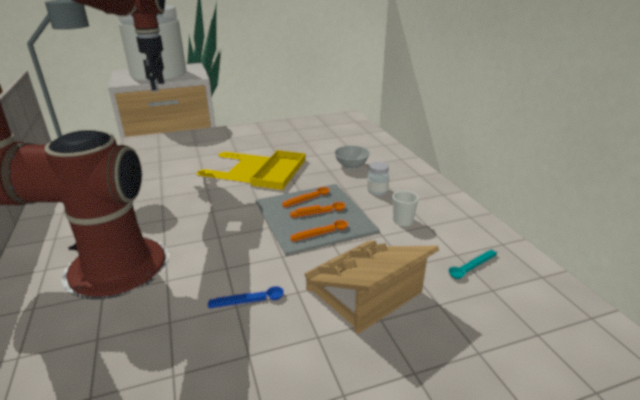

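```bash
cat > h.py <<'E'
import numpy as np, cv2
from scipy.spatial.transform import Rotation as R
from plant import manip
def cam(n):
    p=manip.camera_params(n); q=p["orientation"]
    return p, R.from_quat([q[1],q[2],q[3],q[0]]).as_matrix()
def ray(n,u,v,z):
    p,M=cam(n); d=M@np.array([(u-p["cx"])/p["fx"],(v-p["cy"])/p["fy"],1]); o=np.array(p["xyz"])
    return o+d*(z-o[2])/d[2]
def proj(n,X):
    p,M=cam(n); c=M.T@(np.array(X)-p["xyz"]); return np.array([p["fx"]*c[0]/c[2]+p["cx"],p["fy"]*c[1]/c[2]+p["cy"]])
def orange(im):
    h=cv2.cvtColor(im,cv2.COLOR_RGB2HSV); return cv2.inRange(h,(3,150,90),(14,255,255))
def tool():
    s=manip.state(); q=s["tool_rot"]; M=R.from_quat([q[1],q[2],q[3],q[0]]).as_matrix()
    return s,M
def blobs(m,lo=80):
    cs,_=cv2.findContours(m,cv2.RETR_EXTERNAL,cv2.CHAIN_APPROX_NONE); return [c for c in cs if cv2.contourArea(c)>lo]
E
python3 - <<'E'
from h import *
t=cv2.imread("pics/top0.png")[:,:,::-1].copy(); s=cv2.imread("pics/side0.png")[:,:,::-1].copy()
for n,im in(("top",t),("side",s)):
    m=orange(im); m[:, :250 if n=="top" else 280]=0; m[300:]=0
    for c in blobs(m,50):
        M=np.zeros(m.shape,np.uint8); cv2.drawContours(M,[c],-1,255,-1)
        ys,xs=np.nonzero(M); w=ray(n,0,0,0)
        P=np.array([ray(n,u,v,0.014)[:2] for u,v in zip(xs,ys)])
        mu=P.mean(0); _,_,V=np.linalg.svd(P-mu); d=V[0]*np.sign(V[0][0]); a=(P-mu)@d; b=(P-mu)@[-d[1],d[0]]
        L=a.max()-a.min(); mid=mu+d*(a.max()+a.min())/2
        # area per unit length: local handle width along the spoon
        pa=np.linalg.norm(P[1]-P[0])
        k=a-a.max()+.0
        J=abs(np.cross(ray(n,xs.mean()+1,ys.mean(),.014)[:2]-ray(n,xs.mean(),ys.mean(),.014)[:2],ray(n,xs.mean(),ys.mean()+1,.014)[:2]-ray(n,xs.mean(),ys.mean(),.014)[:2]))
        h,_=np.histogram(a-a.min(),bins=np.arange(0,.17,.02))
        print(n,len(xs),"mid",mid.round(4),"yaw",np.degrees(np.arctan2(d[1],d[0])).round(1),"L",L.round(3),"w",(h*J/.02*1000).round(1))
h=cv2.cvtColor(t,cv2.COLOR_RGB2HSV)
m=cv2.inRange(h,(20,170,60),(35,255,255))
for c in blobs(m,500): print("bib",cv2.approxPolyDP(c,3,True)[:,0].tolist())
a=cv2.resize(t[150:260,375:500],None,fx=4.5,fy=4.5,interpolation=cv2.INTER_CUBIC)[:,:,::-1]
b=cv2.resize(t[170:320,100:250],None,fx=3.3,fy=3.3,interpolation=cv2.INTER_CUBIC)[:,:,::-1]
a=cv2.resize(t[150:260,375:500],(400,352),interpolation=cv2.INTER_CUBIC)[:,:,::-1]
b=cv2.resize(t[170:320,100:250],(352,352),interpolation=cv2.INTER_CUBIC)[:,:,::-1]
cv2.imwrite("pics/c1.png",np.hstack([a,b]))
c=cv2.resize(s[180:250,280:360],(400,350),interpolation=cv2.INTER_CUBIC)[:,:,::-1]
d=cv2.resize(s[230:330,300:445],(400,276),interpolation=cv2.INTER_CUBIC)[:,:,::-1]
d=cv2.copyMakeBorder(d,0,74,0,0,cv2.BORDER_CONSTANT)
cv2.imwrite("pics/c2.png",np.hstack([c,d]))
E
```

```text
top 469 mid [ 0.4875 -0.0439] yaw 5.3 L 0.157 w [18.7 18.7 19.5 18.4 19.5 17.6 31.7 24.9]
top 461 mid [0.5078 0.1353] yaw 15.8 L 0.158 w [16.9 17.9 17.9 18.3 18.7 17.9 30.5 27.3]
top 466 mid [0.5168 0.0542] yaw -1.8 L 0.156 w [19.1 18.4 19.5 16.3 19.1 17.7 32.1 26. ]<stdin>:14: DeprecationWarning: Arrays of 2-dimensional vectors are deprecated. Use arrays of 3-dimensional vectors instead. (deprecated in NumPy 2.0)
Traceback (most recent call last):
  File "h.py", line 8, in ray
    p,M=cam(n); d=M@np.array([(u-p["cx"])/p["fx"],(v-p["cy"])/p["fy"],1]); o=np.array(p["xyz"])
        ~~~^^^
  File "h.py", line 5, in cam
    p=manip.camera_params(n); q=p["orientation"]
ValueError: time passes only in moves, steps and waits
```

```bash
python3 - <<'E'
s=open("h.py").read()
s=s.replace("def cam(n):","import functools,warnings\nwarnings.simplefilter('ignore')\n@functools.lru_cache\ndef cam(n):")
open("h.py","w").write(s)
E
cat > m.py <<'E'
from h import *
t=cv2.imread("pics/top0.png")[:,:,::-1].copy(); s=cv2.imread("pics/side0.png")[:,:,::-1].copy()
m=orange(s); m[:,:280]=0; m[300:]=0
sp=[([.4875,-.0439],5.3),([.5168,.0542],-1.8),([.5078,.1353],15.8)]
# side view: orange vertical extent summed across columns at the spoon's own x stations, saturation weighted
hs=cv2.cvtColor(s,cv2.COLOR_RGB2HSV); sat=((hs[:,:,1]>110)&((hs[:,:,0]<18)))
for p,y in sp:
    d=np.array([np.cos(np.radians(y)),np.sin(np.radians(y))]); out=[]
    for x in np.arange(-.075,.04,.01):
        q=np.array(p)+d*x; b=proj("side",[*q,.008]); tt=proj("side",[*q,.027]); k=tt-b; k/=np.linalg.norm(k)
        line=b+np.outer(np.arange(-12,18,.1),k)
        v=cv2.remap(s[:,:,0].astype(np.float32)-s[:,:,2],line[:,0].astype(np.float32)[None],line[:,1].astype(np.float32)[None],cv2.INTER_LINEAR)[0]
        on=np.nonzero(v>45)[0]; out.append((on.min()*.1-12,on.max()*.1-12) if len(on) else (0,0))
    o=np.array(out); px=np.linalg.norm(tt-b)/19
    print("side",p,"bottom",o[:,0].round(1),"top",o[:,1].round(1),"px/mm vert",px.round(2))
h=cv2.cvtColor(t,cv2.COLOR_RGB2HSV)
mk=cv2.inRange(h,(20,170,40),(35,255,255))
for c in blobs(mk,500): print("bib",cv2.approxPolyDP(c,3,True)[:,0].tolist())
a=cv2.resize(t[150:260,375:500],(400,352),interpolation=cv2.INTER_CUBIC)[:,:,::-1]
b=cv2.resize(t[170:320,100:250],(352,352),interpolation=cv2.INTER_CUBIC)[:,:,::-1]
cv2.imwrite("pics/c1.png",np.hstack([a,b]))
c=cv2.resize(s[180:250,280:360],(400,350),interpolation=cv2.INTER_CUBIC)[:,:,::-1]
d=cv2.resize(s[230:330,300:445],(400,276),interpolation=cv2.INTER_CUBIC)[:,:,::-1]
cv2.imwrite("pics/c2.png",np.hstack([c,cv2.copyMakeBorder(d,0,74,0,0,cv2.BORDER_CONSTANT)]))
E
python3 m.py
```

```text
side [0.4875, -0.0439] bottom [-1.2 -2.1 -2.1 -2.1 -2.1 -2.  -2.  -1.9 -2.  -1.9 -1.8 -1.8] top [6.  6.5 6.9 6.9 6.9 7.  6.9 7.  6.4 6.3 6.4 6.5] px/mm vert 0.32
side [0.5168, 0.0542] bottom [-1.1 -1.8 -1.7 -1.8 -1.8 -1.7 -1.7 -1.8 -1.7 -1.8 -1.6 -1.7] top [17.9 17.9 17.9 17.9 17.9 17.9 17.9 17.9 17.9 17.9 17.9  5.6] px/mm vert 0.31
side [0.5078, 0.1353] bottom [ -0.8  -1.9 -12.  -12.  -12.  -12.  -12.  -12.  -12.  -12.  -12.  -12. ] top [17.9  5.8  6.2  6.2  6.2  6.1  6.2  6.1  5.7  5.5  5.5  5.6] px/mm vert 0.3
bib [[172, 179], [147, 208], [152, 216], [109, 273], [110, 281], [119, 284], [144, 258], [172, 278], [154, 307], [159, 317], [169, 315], [207, 262], [218, 257], [239, 228]]
```

View pics/c1.png

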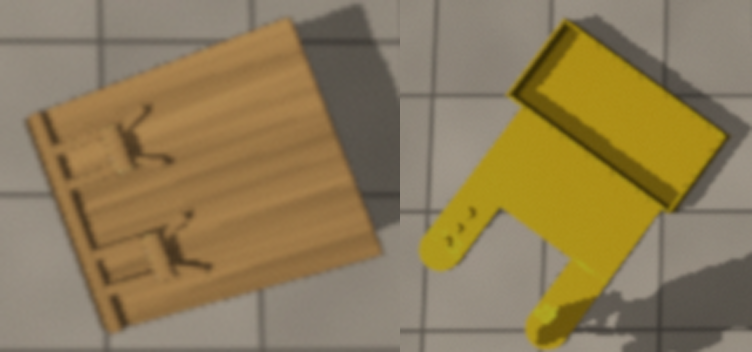

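View pics/c2.png

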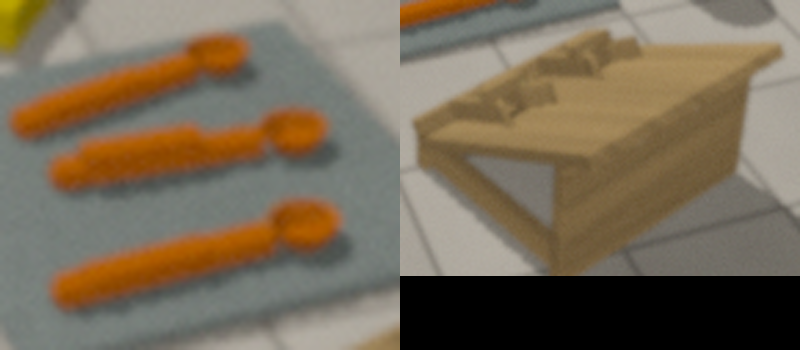

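```bash
python3 - <<'E'
from h import *
P={n:(lambda p,M:(np.diag([p["fx"],p["fy"],1])+np.array([[0,0,p["cx"]],[0,0,p["cy"]],[0,0,0]]))@np.hstack([M.T,-M.T@np.array(p["xyz"])[:,None]]))(*cam(n)) for n in("top","side")}
T=np.array([(465.6,155.6),(494.7,228.75),(409.4,253.75),(382.8,186.9)]).T
S=np.array([(438.8,248.1),(368.8,289.),(307,275),(374,242)]).T
X=cv2.triangulatePoints(P["top"],P["side"],T,S); X=(X[:3]/X[3]).T; print(X.round(4))
for k in range(4): print(proj("top",X[k])-T[:,k],proj("side",X[k])-S[:,k])
# top-only with heights
H=np.array([ray("top",*T[:,k],.136) for k in(0,1)]);
print(H.round(4),np.linalg.norm(H[0]-H[1]), "yaw", np.degrees(np.arctan2(*(H[0]-H[1])[[0,1]])))
for z in(.029,.036,.041):
    Lo=np.array([ray("top",*T[:,k],z) for k in(3,2)]); print(z,Lo.round(4),np.linalg.norm(Lo[0]-Lo[1]),"lengths",np.linalg.norm(H[0,:2]-Lo[0,:2]),np.linalg.norm(H[1,:2]-Lo[1,:2]), np.degrees(np.arctan2(*(H.mean(0)-Lo.mean(0))[[1,0]])))
# bib rim corners at z=.028
for c in [(172,179),(239,228),(0,0)]:print(c,ray("top",*c,.028).round(4))
for c in [(400+112-400,93),(275,212),(165,20),(328,138)]: print("bib",ray("top",100+c[0]*150/352,170+c[1]*150/352,.028).round(4))
E
```

```text
[[ 0.6324 -0.3401  0.1304]
 [ 0.4552 -0.4032  0.1304]
 [ 0.3947 -0.2257  0.0379]
 [ 0.5761 -0.1616  0.0365]]
[ 0.21467705 -0.51431559] [-0.46720151  0.13156028]
[-0.04474146  0.13176332] [ 0.13282273 -0.01996241]
[ 0.44434682 -1.53057938] [-1.36699926  0.05666774]
[ 1.41245101 -3.86793063] [-3.1679144   0.47849813]
[[ 0.6299 -0.3371  0.136 ]
 [ 0.4555 -0.4005  0.136 ]] 0.18562398745629172 yaw 70.01203529808757
0.029 [[ 0.5667 -0.1593  0.029 ]
 [ 0.3902 -0.2269  0.029 ]] 0.18899964259564242 lengths 0.188688282897493 0.18547460364465967 -69.90774407357354
0.036 [[ 0.5659 -0.1578  0.036 ]
 [ 0.3906 -0.225   0.036 ]] 0.1876299478074559 lengths 0.19032513045545324 0.18712801880048224 -70.02889805690558
0.041 [[ 0.5653 -0.1568  0.041 ]
 [ 0.391  -0.2236  0.041 ]] 0.18665159438732262 lengths 0.19149459305519118 0.18831292038206282 -70.11414733158894
(172, 179) [0.5862 0.3995 0.028 ]
(239, 228) [0.4571 0.2206 0.028 ]
(0, 0) [1.0772 0.8818 0.028 ]
bib [0.5049 0.4602 0.028 ]
bib [0.3731 0.2758 0.028 ]
bib [0.5874 0.4039 0.028 ]
bib [0.455  0.2186 0.028 ]
```

```bash
cat >> h.py <<'E'
O=np.array([.484,-.206,.036]); YAW=np.radians(-70)
EX=np.array([np.cos(YAW)*np.cos(np.pi/6),np.sin(YAW)*np.cos(np.pi/6),.5]); EY=np.array([-np.sin(YAW),np.cos(YAW),0]); EZ=np.cross(EX,EY)
def lane(x,y,z): return O+EX*x+EY*y+EZ*z   # y=+-.045 for the lanes, 0 for mid board
def plan(p,yaw,label=""):
    """turn first (tool z, deg), then tool shifts in 30 mm units, for spoon heading yaw (deg)"""
    s,M=tool(); t=np.array(s["tool_pos"]); cur=np.degrees(np.arctan2(M[1,1],M[0,1]))-90
    d=(yaw-cur+90)%180-90; M2=R.from_euler('z',d,degrees=True).as_matrix()@M
    print(label,"turn",round(-d,1),"shift",(M2.T@(np.array(p)-t)/.03).round(2),"now",t.round(4),"yaw",cur.round(1),"F",np.round(s["contact_force"],1),"t",round(s["time"],2),"w",round(s["gripper_width"],3),"j6",round(s["joint_pos"][5],2))
E
python3 - <<'E'
from h import *
plan([.5074,-.0421,.10],5.3)
ims=[]
for n,(r0,r1,c0,c1) in(("top",(145,265,370,510)),("side",(225,335,295,445))):
    im=cv2.imread(f"pics/{n}0.png"); k=5; a=cv2.resize(im[r0:r1,c0:c1],None,fx=k,fy=k,interpolation=cv2.INTER_CUBIC)
    def L(p,q,col): 
        f=lambda X:tuple(np.round((proj(n,X)-[c0-.5,r0-.5])*k).astype(int).tolist()); cv2.line(a,f(p),f(q),col,1)
    for s in(.045,-.045):
        for e in(-.011,.011): L(lane(0,s+e,.0165),lane(.058,s+e,.0165),(0,0,255)); L(lane(.058,s+e,.0165),lane(.079,s+e*1.6,.0165),(255,0,0))
        for x in(.043,.057): L(lane(x,s-.015,.0255),lane(x,s+.015,.0255),(0,255,0))
    for p,q in(((-.014,-.095,0),(.2,-.095,0)),((.2,-.095,0),(.2,.095,0)),((.2,.095,0),(-.014,.095,0)),((0,.095,0.014),(0,-.095,0.014))): L(lane(*p),lane(*q),(255,255,0))
    ims.append(cv2.resize(a,(400,int(a.shape[0]*400/a.shape[1]))) if 0 else a[:600,:800])
h=max(i.shape[0] for i in ims)
o=np.hstack([cv2.copyMakeBorder(i,0,h-i.shape[0],0,0,cv2.BORDER_CONSTANT) for i in ims]); o=cv2.resize(o,(800,int(o.shape[0]*800/o.shape[1])),interpolation=cv2.INTER_AREA); cv2.imwrite("pics/c3.png",o)
E
```

```text
turn -19.2 shift [ -9.87 -22.61   4.38] now [0.15   0.6061 0.2302] yaw -13.9 F [-0.3 -0.7  0.7] t 0.1 w 0.996 j6 -0.12
```

View pics/c3.png

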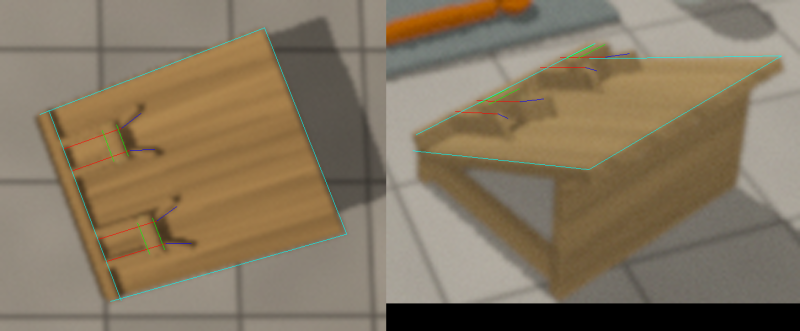

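Request:
drive_tool(commands="45 0 0 0 -9.6; 45 0 0 0 -9.6; 45 -0.45 -1 0.1 0; 45 -0.45 -1 0.1 0; 45 -0.45 -1 0.1 0; 45 -0.45 -1 0.1 0; 45 -0.45 -1 0.1 0; 45 -0.45 -1 0.1 0")

```text
time: 1.1
tool_pos: [0.2477, 0.4337, 0.2126]
tool_rot: [-0.0, -0.046, 0.999, -0.0]
contact_force: [-0.5, 0.0, 0.7]
gripper_width: 0.528
```

Request:
drive_tool(commands="45 -0.45 -1 0.2 0; 45 -0.45 -1 0.2 0; 45 -0.45 -1 0.2 0; 45 -0.45 -1 0.2 0; 45 -0.45 -1 0.2 0; 45 -0.45 -1 0.2 0; 45 -0.45 -1 0.2 0; 45 -0.45 -1 0.2 0")

```text
time: 2.1
tool_pos: [0.3773, 0.2048, 0.1647]
tool_rot: [-0.0, -0.046, 0.999, -0.0]
contact_force: [-0.1, -0.1, -0.1]
gripper_width: 0.526
```

Request:
drive_tool(commands="45 -0.45 -1 0.25 0; 45 -0.45 -1 0.25 0; 45 -0.45 -1 0.25 0; 45 -0.45 -1 0.25 0; 45 -0.45 -1 0.25 0; 45 -0.45 -1 0.25 0; 45 -0.45 -1 0.25 0; 45 -0.45 -1 0.25 0")

```text
time: 3.1
tool_pos: [0.5069, -0.0241, 0.1046]
tool_rot: [-0.0, -0.046, 0.999, 0.0]
contact_force: [-0.4, -0.2, 0.2]
gripper_width: 0.521
```

```bash
python3 -c "
from h import *
plan([.5074,-.0421,.015],5.3)"
```

```text
turn -0.0 shift [ 0.04 -0.6   2.99] now [ 0.5069 -0.0241  0.1046] yaw 5.3 F [-0.4 -0.2  0.2] t 3.1 w 0.521 j6 -1.86
```

Request:
drive_tool(commands="45 0.04 -0.6 0.6 0; 45 0 0 0.8 0; 45 0 0 0.8 0; 45 0 0 0.5 0; 45 0 0 0.3 0; 0 0 0 0 0; 0 0 0 0 0; 0 0 0 0 0")

```text
time: 4.1
tool_pos: [0.508, -0.0413, 0.0162]
tool_rot: [0.001, -0.046, 0.999, -0.0]
contact_force: [0.3, -0.1, 0.1]
gripper_width: 0.18
```

Request:
drive_tool(commands="0 0 0 0 0; 0 0 0 -0.5 0; 0 0 0 -1 0; 0 0 0 -1 0; 0 0 0 -1 0; 0 0 0 -1 0; 0 0 0 -1 0; 0 0 0 -0.5 0")

```text
time: 5.1
tool_pos: [0.5082, -0.0414, 0.1984]
tool_rot: [0.002, -0.046, 0.999, -0.001]
contact_force: [-0.3, -0.3, -1.0]
gripper_width: 0.181
```

```bash
python3 - <<'E'
from h import *
for n in("side",):
    im=manip.grab_frame(n); cv2.imwrite("pics/g1.png",cv2.resize(im[100:330,260:520],None,fx=2.4,fy=2.4,interpolation=cv2.INTER_CUBIC)[:,:,::-1])
plan(lane(.12,0,0)+[0,0,.09],-70,"mid")
E
```

```text
mid turn 75.3 shift [-8.33 -2.65  0.51] now [ 0.5088 -0.0415  0.1996] yaw 5.3 F [0.5 0.9 0.8] t 5.15 w 0.18 j6 -1.89
```

View pics/g1.png

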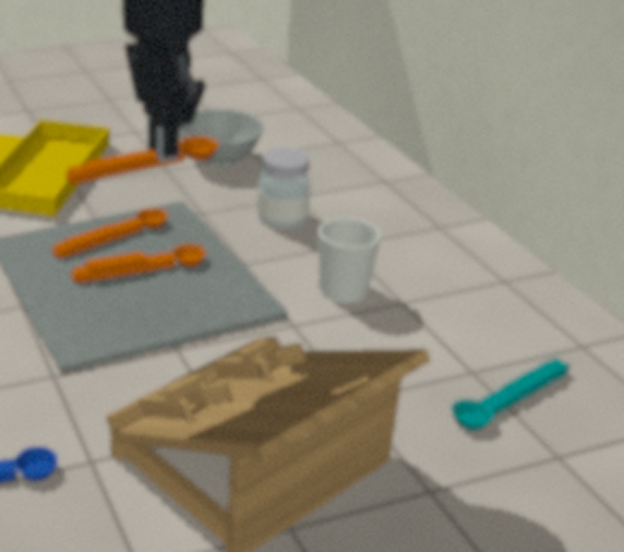

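Request:
drive_tool(commands="0 0 0 0 9.4; 0 0 0 0 9.4; 0 0 0 0 9.4; 0 0 0 0 9.4; 0 0 0 0 9.4; 0 0 0 0 9.4; 0 0 0 0 9.4; 0 0 0 0 9.5")

```text
time: 6.15
tool_pos: [0.5066, -0.0411, 0.1941]
tool_rot: [-0.001, 0.576, 0.818, -0.0]
contact_force: [-0.4, 0.7, -0.9]
gripper_width: 0.179
```

Request:
drive_tool(commands="0 -0.9 -0.33 0.05 0; 0 -1 -0.33 0.05 0; 0 -1 -0.33 0.05 0; 0 -1 -0.33 0.05 0; 0 -1 -0.33 0.05 0; 0 -1 -0.33 0.05 0; 0 -1 -0.33 0.05 0; 0 -1 -0.33 0.05 0")

```text
time: 7.15
tool_pos: [0.5133, -0.2917, 0.182]
tool_rot: [-0.001, 0.574, 0.819, 0.0]
contact_force: [0.3, -0.1, 0.3]
gripper_width: 0.178
```

```bash
python3 -c "
from h import *
plan(lane(.12,0,0)+[0,0,.009],-70,'mid')"
```

```text
mid turn -0.0 shift [-0.45  0.06  2.57] now [ 0.5133 -0.2917  0.182 ] yaw -70.0 F [ 0.3 -0.1  0.3] t 7.15 w 0.178 j6 -0.99
```

Request:
drive_tool(commands="0 -0.45 0.06 0.5 0; 0 0 0 0.5 0; 0 0 0 0.4 0; 0 0 0 0.1 0; 0 0 0 0.1 0; 0 0 0 0.1 0; 0 0 0 0.1 0; 0 0 0 0.1 0")

```text
time: 8.15
tool_pos: [0.5206, -0.3023, 0.1283]
tool_rot: [-0.0, 0.574, 0.819, 0.001]
contact_force: [-3.9, 8.2, 8.1]
gripper_width: 0.182
```

Request:
drive_tool(commands="0 0 0 0.05 0; 0 0 0 0.05 0; 0 0 0 0.05 0; 0 0 0 0.05 0; 0 0 0 0.05 0; 0 0 0 0.05 0; 0 0 0 0.05 0; 0 0 0 0 0")

```text
time: 9.15
tool_pos: [0.5204, -0.3014, 0.117]
tool_rot: [-0.001, 0.573, 0.819, 0.001]
contact_force: [-4.4, 8.7, 7.2]
gripper_width: 0.18
```

```bash
python3 - <<'E'
from h import *
im=manip.grab_frame("side"); cv2.imwrite("pics/g2.png",cv2.resize(im[150:330,280:460],None,fx=3.3,fy=3.3,interpolation=cv2.INTER_CUBIC)[:,:,::-1])
plan(lane(.12,0,0)+[0,0,.009],-70,'mid')
E
```

```text
mid turn 0.0 shift [-0.06 -0.05  0.4 ] now [ 0.5203 -0.3014  0.117 ] yaw -70.0 F [-4.4  8.7  6.5] t 9.2 w 0.18 j6 -1.0
```

View pics/g2.png

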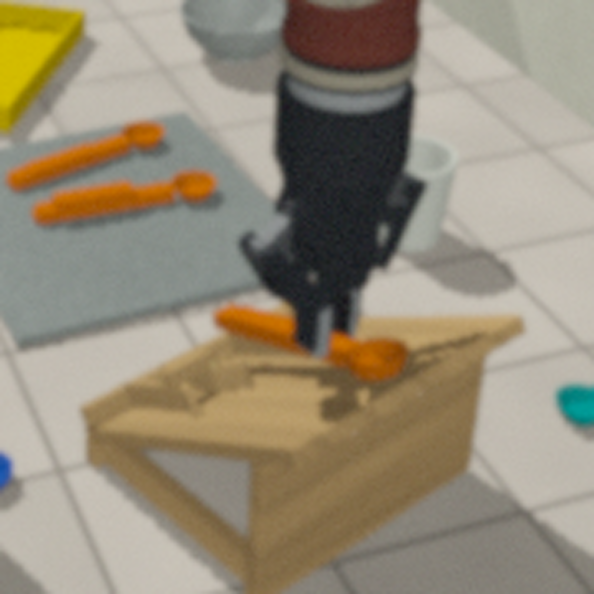

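Request:
drive_tool(commands="0 0 0 0.05 0; 0 0 0 0.05 0; 0 0 0 0.05 0; 0 0 0 0.05 0; 0 0 0 0.05 0; 0 0 0 0 0; 0 0 0 0 0; 0 0 0 0 0")

```text
time: 10.2
tool_pos: [0.5206, -0.3018, 0.1095]
tool_rot: [-0.0, 0.573, 0.819, 0.001]
contact_force: [-2.7, 5.8, 5.8]
gripper_width: 0.18
```

Request:
drive_tool(commands="0 0 0 0.04 0; 0 0 0 0.04 0; 0 0 0 0 0; 0 0 0 0 0; 0 0 0 0 0; 0 0 0 0 0; 0 0 0 0 0; 0 0 0 0 0")

```text
time: 11.2
tool_pos: [0.5208, -0.3021, 0.1074]
tool_rot: [0.0, 0.573, 0.819, 0.001]
contact_force: [-2.7, 6.3, 6.8]
gripper_width: 0.183
```

```bash
cat > ang.py <<'E'
from h import *
# tilt of the held spoon: ends of the orange blob near the rack seen from the side, intersected with vertical plane through tool along lane heading
def tilt(save=None):
    im=manip.grab_frame("side"); m=orange(im); s,M=tool(); t=np.array(s["tool_pos"]); u=proj("side",t)
    m[:,:int(u[0]-75)]=0; m[:,int(u[0]+75):]=0; m[:int(u[1]-45)]=0; m[int(u[1]+50):]=0
    n=np.array([-np.sin(YAW),np.cos(YAW),0]); p,C=cam("side"); o=np.array(p["xyz"])
    ys,xs=np.nonzero(m); D=np.stack([(xs-p["cx"])/p["fx"],(ys-p["cy"])/p["fy"],np.ones(len(xs))])
    D=(C@D).T; X=o+D*((t-o)@n/(D@n))[:,None]
    a=(X-t)@[np.cos(YAW),np.sin(YAW),0]; z=X[:,2]-t[2]; k=abs(a)<.1
    k2=k&(a<.045); f=np.polyfit(a[k2],z[k2],1)
    print("tilt deg",np.degrees(np.arctan(f[0])).round(1),"along",a[k].min().round(3),a[k].max().round(3),len(a[k]))
    if save: cv2.imwrite(save,cv2.resize(im[150:330,280:460],None,fx=3.3,fy=3.3,interpolation=cv2.INTER_CUBIC)[:,:,::-1])
E
python3 - <<'E'
from ang import *
tilt("pics/g3.png"); plan(lane(.12,0,0)+[0,0,.009],-70,'mid')
E
```

```text
tilt deg 25.6 along -0.068 0.061 82
mid turn 0.0 shift [-0.03 -0.06  0.08] now [ 0.5208 -0.3021  0.1074] yaw -70.0 F [-3.4  6.4  6.3] t 11.25 w 0.182 j6 -1.0
```

Request:
drive_tool(commands="0 0 0 0.05 0; 0 0 0 0.05 0; 0 0 0 0 0; 0 0 0 0 0; 0 0 0 0 0; 0 0 0 0 0; 0 0 0 0 0; 0 0 0 0 0")

```text
time: 12.25
tool_pos: [0.5209, -0.3024, 0.1055]
tool_rot: [0.0, 0.573, 0.819, 0.001]
contact_force: [-4.3, 7.8, 11.1]
gripper_width: 0.179
```

```bash
python3 - <<'E'
from ang import *
tilt("pics/g3.png"); plan(lane(.12,0,0)+[0,0,.009],-70,'mid')
E
```

```text
tilt deg 26.9 along -0.069 0.06 79
mid turn 0.0 shift [-0.02 -0.06  0.02] now [ 0.5209 -0.3024  0.1055] yaw -70.0 F [-4.   6.7 11. ] t 12.3 w 0.185 j6 -1.0
```

View pics/g3.png

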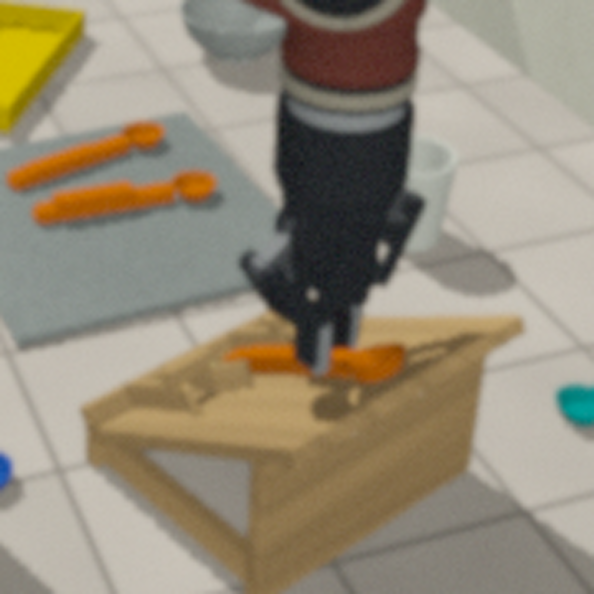

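Request:
drive_tool(commands="0 0 0 0.04 0; 0 0 0 0.04 0; 0 0 0 0 0; 0 0 0 0 0; 0 0 0 0 0; 0 0 0 0 0; 0 0 0 0 0; 0 0 0 0 0")

```text
time: 13.3
tool_pos: [0.521, -0.3024, 0.1054]
tool_rot: [-0.0, 0.573, 0.819, 0.001]
contact_force: [-9.7, 11.0, 20.6]
gripper_width: 0.18
```

```bash
python3 - <<'E'
from ang import *
tilt(); plan(lane(.12,0,0)+[0,0,.009],-70,'mid')
E
```

```text
tilt deg 30.0 along -0.059 0.06 77
mid turn 0.0 shift [-0.02 -0.06  0.02] now [ 0.521  -0.3024  0.1055] yaw -70.0 F [-9.4 10.4 21.3] t 13.35 w 0.177 j6 -1.0
```

Request:
drive_tool(commands="0 0 0 -0.5 0; 0 0 0 -0.5 0; 0 -0.62 0 -0.36 0; 0 -0.62 0 -0.36 0; 0 0 0.7 0 0; 0 0 0.74 0 0; 0 0 0 0 0; 0 0 0 0 0")

```text
time: 14.35
tool_pos: [0.5735, -0.3224, 0.1513]
tool_rot: [-0.001, 0.573, 0.819, -0.0]
contact_force: [1.4, 0.7, 0.6]
gripper_width: 0.181
```

```bash
cat >> h.py <<'E'
REF=np.array([.521,-.3024,.1054])
CY=(REF-O)@EY   # lateral position at REF
def tgt(dx,y,up): return REF+EX*dx+EY*(y-CY)+np.array([0,0,up])
E
python3 - <<'E'
from ang import *
print(CY); tilt(); plan(tgt(.043,.045,.0015),-70)
im=manip.grab_frame("top"); cv2.imwrite("pics/t4.png",cv2.resize(im[140:270,370:510],None,fx=4.5,fy=4.5,interpolation=cv2.INTER_CUBIC)[:,:,::-1])
E
```

```text
0.0017978851524841615
tilt deg 27.2 along -0.086 0.057 105
 turn 0.0 shift [-0.01  0.04  0.77] now [ 0.5732 -0.3227  0.1515] yaw -70.0 F [-0.8 -0.1  0.5] t 14.4 w 0.181 j6 -0.98
```

View pics/t4.png

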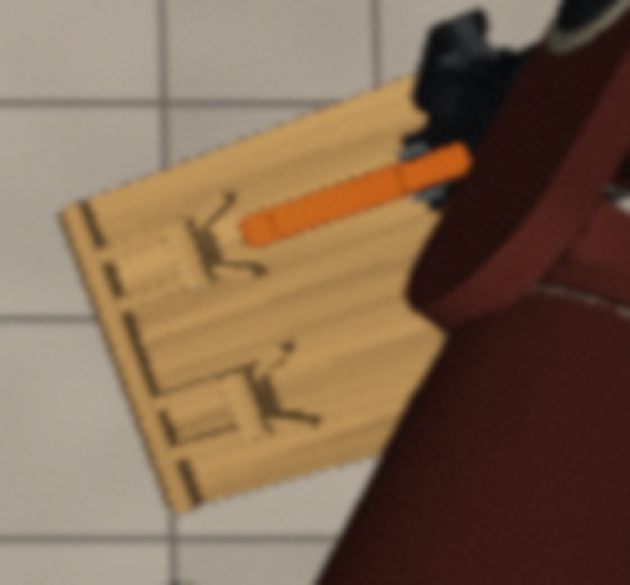

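Request:
drive_tool(commands="0 0 0.04 0.3 0; 0 0 0 0.3 0; 0 0 0 0.15 0; 0 0 0 0 0; 0 0.2 0 0.115 0; 0 0.2 0 0.115 0; 0 0.2 0 0.115 0; 0 0 0 0 0")

```text
time: 15.45
tool_pos: [0.569, -0.3063, 0.12]
tool_rot: [0.001, 0.573, 0.819, -0.0]
contact_force: [0.3, -2.0, 2.9]
gripper_width: 0.178
```

```bash
python3 - <<'E'
from ang import *
tilt("pics/g5.png"); plan(tgt(-.025,.045,.0015),-70)
im=manip.grab_frame("top"); cv2.imwrite("pics/t5.png",cv2.resize(im[140:270,370:510],None,fx=4.5,fy=4.5,interpolation=cv2.INTER_CUBIC)[:,:,::-1])
E
```

```text
tilt deg 28.9 along -0.079 0.059 90
 turn 0.0 shift [ 1.39 -0.02  0.85] now [ 0.569  -0.3063  0.1201] yaw -70.0 F [ 1.8 -1.6  4.1] t 15.5 w 0.182 j6 -0.96
```

Request:
drive_tool(commands="0 0.2 0 0.115 0; 0 0.2 0 0.115 0; 0 0.2 0 0.115 0; 0 0.2 0 0.115 0; 0 0.2 0 0.115 0; 0 0 0 0 0; 0 0 0 0 0; 0 0 0 0 0")

```text
time: 16.55
tool_pos: [0.5574, -0.2766, 0.1008]
tool_rot: [-0.002, 0.573, 0.819, 0.0]
contact_force: [-1.1, 0.8, 3.3]
gripper_width: 0.182
```

```bash
python3 - <<'E'
from ang import *
tilt("pics/g5.png"); plan(tgt(-.025,.045,.0015),-70)
im=manip.grab_frame("top"); cv2.imwrite("pics/t5.png",cv2.resize(im[140:270,370:510],None,fx=4.5,fy=4.5,interpolation=cv2.INTER_CUBIC)[:,:,::-1])
E
```

```text
tilt deg 29.3 along -0.037 0.064 62
 turn 0.0 shift [0.33 0.01 0.22] now [ 0.5574 -0.2765  0.1009] yaw -70.0 F [-1.4  0.3  3.3] t 16.6 w 0.178 j6 -0.93
```

View pics/t5.png

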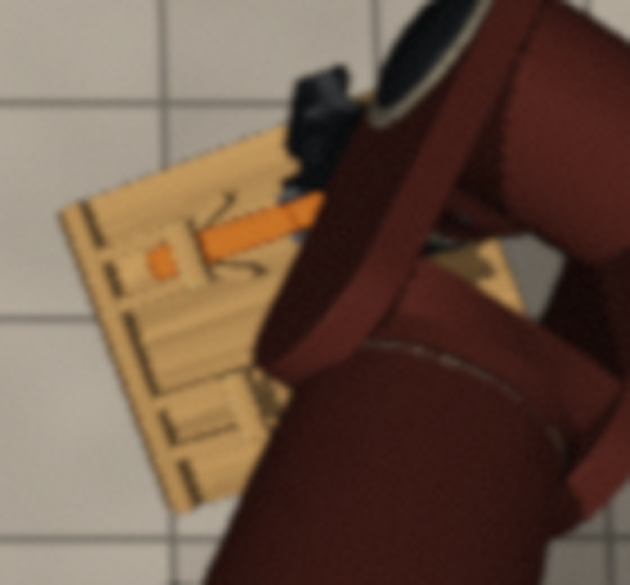

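Request:
drive_tool(commands="0 0.1 0 0.06 0; 0 0.1 0 0.06 0; 0 0.1 0 0.06 0; 0 0.1 0 0.06 0; 0 0 0 0 0; 0 0 0 0 0; 0 0 0 0 0; 0 0 0 0 0")

```text
time: 17.65
tool_pos: [0.5538, -0.2661, 0.0945]
tool_rot: [-0.001, 0.574, 0.819, 0.0]
contact_force: [-0.9, 3.3, 1.3]
gripper_width: 0.18
```

```bash
cat > tip.py <<'E'
from h import *
def tip(y,save=None):
    im=manip.grab_frame("top"); m=orange(im); ys,xs=np.nonzero(m); p,C=cam("top"); o=np.array(p["xyz"])
    D=(C@np.stack([(xs-p["cx"])/p["fx"],(ys-p["cy"])/p["fy"],np.ones(len(xs))])).T
    c=O+EZ*.01; X=o+D*((c-o)@EZ/(D@EZ))[:,None]; l=(X-O)@EX; w=(X-O)@EY; k=(abs(w-y)<.025)&(l>-.02)&(l<.23)
    h,_=np.histogram(l[k],bins=np.arange(-.02,.23,.01)); print("lane x of orange",l[k].min().round(4),l[k].max().round(4),"lateral near tip",(w[k][l[k]<l[k].min()+.02].mean()).round(4),h)
    if save: cv2.imwrite(save,cv2.resize(im[140:270,370:510],None,fx=4.5,fy=4.5,interpolation=cv2.INTER_CUBIC)[:,:,::-1])
E
python3 - <<'E'
from tip import *
tip(.045); plan(tgt(-.025,.045,.0015),-70)
E
```

```text
lane x of orange 0.0119 0.1111 lateral near tip 0.0468 [ 0  0  0 15 27 18  0 20 31 26 30 29 21  2  0  0  0  0  0  0  0  0  0  0]
 turn -0.0 shift [-0.04 -0.    0.01] now [ 0.5539 -0.2663  0.0946] yaw -70.0 F [-1.   1.7  1.1] t 17.7 w 0.175 j6 -0.92
```

Request:
drive_tool(commands="0 0.1 0 0.055 0; 0 0.1 0 0.055 0; 0 0.08 0 0.045 0; 0 0 0 0 0; 0 0.05 0 0.03 0; 0 0.05 0 0.03 0; 0 0 0 0 0; 0 0 0 0 0")

```text
time: 18.7
tool_pos: [0.5511, -0.2571, 0.0897]
tool_rot: [0.002, 0.574, 0.819, -0.001]
contact_force: [0.2, -5.4, 5.6]
gripper_width: 0.176
```

```bash
python3 - <<'E'
from tip import *
tip(.045); plan(tgt(-.035,.045,.0015),-70)
E
```

```text
lane x of orange -0.0002 0.0959 lateral near tip 0.047 [ 0  1 24 26 25 16  0 20 31 30 26 10  0  0  0  0  0  0  0  0  0  0  0  0]
 turn -0.0 shift [-0.07 -0.02  0.01] now [ 0.5511 -0.2571  0.0896] yaw -70.0 F [ 1.3 -4.6  5.5] t 18.75 w 0.184 j6 -0.91
```

Request:
drive_tool(commands="0 0.05 0 0.03 0; 0 0.05 0 0.03 0; 0 0 0 0 0; 0 0 0 0 0; 0 0 0 0 0; 0 0 0 0 0; 0 0 0 0 0; 0 0 0 0 0")

```text
time: 19.75
tool_pos: [0.5515, -0.2567, 0.0899]
tool_rot: [0.005, 0.574, 0.819, -0.002]
contact_force: [1.5, -8.7, 8.3]
gripper_width: 0.175
```

Request:
drive_tool(commands="40 0 0 0 0; 40 0 0 0 0; 40 0 0 0 0; 40 0 0 -1 0; 40 0 0 -1 0; 40 0 0 -1 0; 40 -0.5 0 -1 0; 40 -0.5 0 0 0")

```text
time: 20.75
tool_pos: [0.5604, -0.2812, 0.2082]
tool_rot: [0.001, 0.573, 0.819, 0.001]
contact_force: [1.2, 0.0, -0.5]
gripper_width: 0.467
```

```bash
python3 - <<'E'
from tip import *
tip(.045); d=np.array([np.cos(np.radians(15.8)),np.sin(np.radians(15.8))])
print(lane(.165,.045,0))
plan([*(np.array([.5078,.1353])+.02*d),.10],15.8,"far spoon"); plan(lane(.185,.045,0)+[0,0,.008],-70,"behind bowl")
E
```

```text
lane x of orange -0.0008 0.1595 lateral near tip 0.0465 [ 0  1 22 26 26 20  0 18 30 28 30 30 31 31 47 67 66 44  0  0  0  0  0  0]
[ 0.57515886 -0.32488571  0.1185    ]
far spoon turn -85.8 shift [-2.79 13.87  3.54] now [ 0.5598 -0.2825  0.206 ] yaw -70.0 F [-1.  -0.8  0.2] t 20.8 w 0.47 j6 -0.93
behind bowl turn -0.0 shift [-2.08 -0.    2.32] now [ 0.5598 -0.2825  0.206 ] yaw -70.0 F [-1.  -0.8  0.2] t 20.8 w 0.47 j6 -0.93
```

Request:
drive_tool(commands="0 -0.7 0 0 0; 0 -0.7 0 0.2 0; 0 -0.68 0 0.6 0; 0 0 0 0.7 0; 0 0 0 0.6 0; 0 0 0 0.2 0; 0 0.1 0 0.06 0; 0 0.1 0 0.06 0")

```text
time: 21.8
tool_pos: [0.5792, -0.3339, 0.135]
tool_rot: [0.001, 0.574, 0.819, 0.0]
contact_force: [0.0, -0.1, 0.0]
gripper_width: -0.0
```

Request:
drive_tool(commands="0 0.1 0 0.06 0; 0 0.1 0 0.06 0; 0 0.05 0 0.03 0; 0 0.05 0 0.03 0; 0 0.05 0 0.03 0; 0 0 0 0 0; 0 0 0 0 0; 0 0 0 0 0")

```text
time: 22.8
tool_pos: [0.5752, -0.3244, 0.1277]
tool_rot: [0.0, 0.574, 0.819, -0.0]
contact_force: [-0.5, 0.2, -0.0]
gripper_width: 0.001
```

```bash
python3 - <<'E'
from tip import *
plan(lane(.165,.045,0)+[0,0,.008],-70,"behind bowl")
E
```

```text
behind bowl turn -0.0 shift [-0.02 -0.01  0.04] now [ 0.5752 -0.3244  0.1277] yaw -70.0 F [-0.5  0.2 -0. ] t 22.8 w 0.001 j6 -0.97
```

Request:
drive_tool(commands="45 0 0 -1 0; 45 0 0 -1 0; 45 0 0 -0.6 -10; 45 0 0 0 -10.6; 45 0 0 0 -10.6; 45 0 0 0 -10.6; 45 0 0 0 -10.6; 45 0 0 0 -10.6")

```text
time: 23.8
tool_pos: [0.5751, -0.3243, 0.2057]
tool_rot: [0.0, 0.058, 0.998, -0.0]
contact_force: [0.0, -0.1, 0.1]
gripper_width: 0.527
```

Request:
drive_tool(commands="45 0 0 0 -10.6; 45 0 0.3 0 -10.6; 45 0 1 0 0; 45 0 1 0 0; 45 0 1 0 0; 45 0 1 0 0; 45 0 1 0 0; 45 0 1 0 0")

```text
time: 24.8
tool_pos: [0.5302, -0.1399, 0.2058]
tool_rot: [0.0, -0.123, 0.992, -0.0]
contact_force: [1.0, 0.2, 0.4]
gripper_width: 0.525
```

```bash
python3 - <<'E'
from tip import *
tip(.045); d=np.array([np.cos(np.radians(15.8)),np.sin(np.radians(15.8))])
plan([*(np.array([.5078,.1353])+.02*d),.0145],15.8,"far spoon")
E
```

```text
lane x of orange 0.0084 0.0094 lateral near tip 0.0273 [0 0 2 0 0 0 0 0 0 0 0 0 0 0 0 0 0 0 0 0 0 0 0 0]
far spoon turn -1.5 shift [-2.44  8.91  6.4 ] now [ 0.5295 -0.1369  0.2057] yaw 14.3 F [0.6 2.1 0.4] t 24.85 w 0.527 j6 -2.21
```

Request:
drive_tool(commands="45 -0.3 1 0.1 -1.5; 45 -0.3 1 0.1 0; 45 -0.3 1 0.2 0; 45 -0.3 1 0.3 0; 45 -0.3 1 0.4 0; 45 -0.3 1 0.5 0; 45 -0.3 1 0.5 0; 45 -0.3 1 0.5 0")

```text
time: 25.85
tool_pos: [0.5359, 0.1106, 0.1274]
tool_rot: [0.0, -0.136, 0.991, -0.0]
contact_force: [-0.2, -0.0, 0.2]
gripper_width: 0.526
```

```bash
python3 - <<'E'
from tip import *
tip(.045); d=np.array([np.cos(np.radians(15.8)),np.sin(np.radians(15.8))])
plan([*(np.array([.5078,.1353])+.02*d),.0155],15.8,"far spoon")
E
```

```text
lane x of orange 0.0026 0.1595 lateral near tip 0.0472 [ 0  0 19 28 28 31  1 12 31 32 35 33 35 36 51 68 67 44  0  0  0  0  0  0]
far spoon turn 0.0 shift [-0.03  0.93  3.65] now [0.5343 0.1134 0.125 ] yaw 15.8 F [-2.5  2.1 -1.8] t 25.9 w 0.524 j6 -1.78
```

Request:
drive_tool(commands="45 0 0.5 0.3 0; 45 0 0.4 0.8 0; 45 0 0 1 0; 45 0 0 0.9 0; 45 0 0 0.5 0; 45 0 0 0.15 0; 45 0 0 0 0; 0 0 0 0 0")

```text
time: 26.9
tool_pos: [0.5295, 0.1358, 0.0194]
tool_rot: [0.001, -0.136, 0.991, -0.0]
contact_force: [0.5, 0.0, -0.1]
gripper_width: 0.326
```

Request:
drive_tool(commands="0 0 0 0 0; 0 0 0 0 0; 0 0 0 0 0; 0 0 0 -1 0; 0 0 0 -1 0; 0 0 0 -1 0; 0 0 0 -1 0; 0 0 0 -1 0")

```text
time: 27.9
tool_pos: [0.5282, 0.1357, 0.1692]
tool_rot: [0.0, -0.137, 0.991, -0.0]
contact_force: [-0.3, -0.3, -0.5]
gripper_width: 0.001
```

```bash
python3 - <<'E'
from tip import *
plan(REF+[0,0,.07]-EY*CY*.6,-70)
E
```

```text
turn 85.7 shift [-13.64  -5.26  -0.2 ] now [0.5282 0.1357 0.1692] yaw 15.7 F [-0.3 -0.3 -0.5] t 27.9 w 0.001 j6 -1.73
```

```bash
cat > sp.py <<'E'
from h import *
def spoons(n="top",zz=.014):
    im=manip.grab_frame(n); m=orange(im); p,C=cam(n); o=np.array(p["xyz"])
    for c in blobs(m,50):
        M=np.zeros(m.shape,np.uint8); cv2.drawContours(M,[c],-1,255,-1); ys,xs=np.nonzero(M)
        D=(C@np.stack([(xs-p["cx"])/p["fx"],(ys-p["cy"])/p["fy"],np.ones(len(xs))])).T; P=(o+D*((zz-o[2])/D[:,2])[:,None])[:,:2]
        mu=P.mean(0); V=np.linalg.svd(P-mu)[2]; d=V[0]*np.sign(V[0][0]); a=(P-mu)@d
        mid=mu+d*(a.max()+a.min())/2; print(n,len(xs),"mid",mid.round(4),"L",(a.max()-a.min()).round(3),"yaw",np.degrees(np.arctan2(d[1],d[0])).round(1),"px",xs.min(),xs.max(),ys.min(),ys.max())
    return im
E
python3 - <<'E'
from sp import *
spoons(); im=spoons("side"); cv2.imwrite("pics/s6.png",cv2.resize(im[100:320,220:480],None,fx=2.4,fy=2.4)[:,:,::-1])
E
```

```text
bash:  1385 Killed                     python3 - <<'E'
from sp import *
spoons(); im=spoons("side"); cv2.imwrite("pics/s6.png",cv2.resize(im[100:320,220:480],None,fx=2.4,fy=2.4)[:,:,::-1])
E
```

```bash
sed -i 's/np.linalg.svd(P-mu)\[2\]/np.linalg.svd(P-mu,full_matrices=False)[2]/; s/    for c in blobs(m,50):/    for c in blobs(m,50):\n        if cv2.contourArea(c)>1500: continue/' sp.py
python3 - <<'E'
from sp import *
spoons(); im=spoons("side"); cv2.imwrite("pics/s6.png",cv2.resize(im[100:320,220:480],None,fx=2.4,fy=2.4)[:,:,::-1])
plan([.5,.1,.1],15)
E
```

```text
top 111 mid [ 0.5362 -0.2128] L 0.04 yaw -73.7 px 394 409 194 204
top 464 mid [0.5168 0.0542] L 0.156 yaw -1.7 px 297 310 177 235
top 449 mid [ 0.5686 -0.3036] L 0.12 yaw -70.1 px 414 456 175 197
 turn 0.7 shift [ 1.27 -0.9   2.34] now [0.5297 0.1359 0.1703] yaw 15.7 F [ 0.9  0.1 -0.9] t 28.05 w -0.0 j6 -1.73
```

View pics/s6.png

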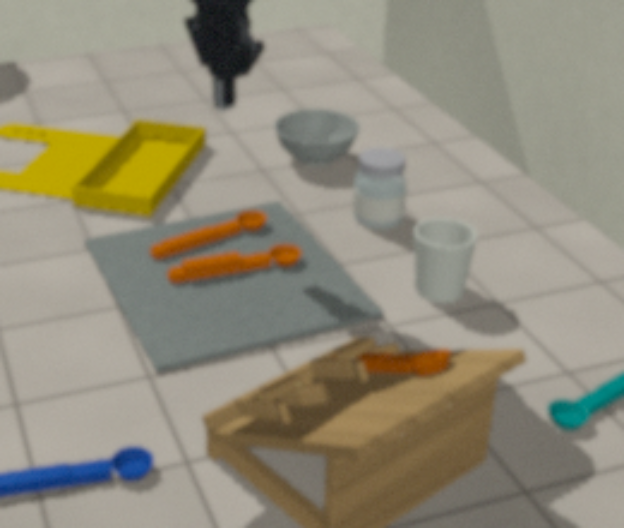

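```bash
python3 - <<'E'
from h import *
plan([.527,.1407,.0145],15.8)
E
```

```text
turn -0.1 shift [0.06 0.18 5.19] now [0.5297 0.1359 0.1703] yaw 15.7 F [ 0.9  0.1 -0.9] t 28.05 w -0.0 j6 -1.73
```

Request:
drive_tool(commands="45 0.06 0.18 0.3 0; 45 0 0 0.9 0; 45 0 0 0.9 0; 45 0 0 0.9 0; 45 0 0 0.9 0; 45 0 0 0.6 0; 45 0 0 0.4 0; 45 0 0 0.29 0")

```text
time: 29.05
tool_pos: [0.5251, 0.1405, 0.0118]
tool_rot: [-0.0, -0.137, 0.991, 0.0]
contact_force: [0.4, 1.0, 0.8]
gripper_width: 0.526
```

```bash
python3 - <<'E'
from h import *
plan([.527,.1407,.0145],15.8)
E
```

```text
turn -0.1 shift [-0.06 -0.01 -0.09] now [0.5251 0.1405 0.0118] yaw 15.7 F [0.4 1.  0.8] t 29.05 w 0.526 j6 -1.72
```

Request:
drive_tool(commands="45 -0.06 0 -0.12 0; 0 0 0 0 0; 0 0 0 0 0; 0 0 0 0 0; 0 0 0 0 0; 0 0 0 -0.2 0; 0 0 0 -1 0; 0 0 0 -1 0")

```text
time: 30.05
tool_pos: [0.5261, 0.1409, 0.0822]
tool_rot: [-0.001, -0.136, 0.991, 0.0]
contact_force: [0.2, 0.3, -0.2]
gripper_width: 0.173
```

Request:
drive_tool(commands="0 0 0 -1 0; 0 0 0 -1 9; 0 0 0 -1 10.7; 0 0 0 -1 10.7; 0 0 0 -0.5 10.7; 0 0 0 0 10.7; 0 0 0 0 10.7; 0 0 0 0 10.7")

```text
time: 31.05
tool_pos: [0.5265, 0.1409, 0.2168]
tool_rot: [-0.0, 0.484, 0.875, -0.0]
contact_force: [0.1, -0.8, 0.0]
gripper_width: 0.172
```

```bash
python3 - <<'E'
from h import *
plan(REF+[0,0,.075]-EY*CY,-70)
E
```

```text
turn 12.1 shift [-13.82  -5.29   1.21] now [0.5265 0.1409 0.2168] yaw -57.9 F [ 0.1 -0.8  0. ] t 31.05 w 0.172 j6 -0.44
```

Request:
drive_tool(commands="0 0 0 0 6; 0 0 0 0 6.1; 0 -1 -0.38 0 0; 0 -1 -0.38 0 0; 0 -1 -0.38 0 0; 0 -1 -0.38 0 0; 0 -1 -0.38 0 0; 0 -1 -0.38 0 0")

```text
time: 32.05
tool_pos: [0.525, -0.0525, 0.2168]
tool_rot: [-0.0, 0.571, 0.821, -0.0]
contact_force: [-0.2, -0.5, -0.3]
gripper_width: 0.168
```

Request:
drive_tool(commands="0 -1 -0.38 0.1 0; 0 -1 -0.38 0.1 0; 0 -1 -0.38 0.1 0; 0 -1 -0.38 0.2 0; 0 -1 -0.38 0.2 0; 0 -1 -0.38 0.2 0; 0 -1 -0.38 0.2 0; 0 -0.8 -0.35 0.1 0")

```text
time: 33.05
tool_pos: [0.5219, -0.3033, 0.1803]
tool_rot: [-0.001, 0.571, 0.821, 0.0]
contact_force: [0.5, 0.8, -0.5]
gripper_width: 0.173
```

```bash
python3 - <<'E'
from h import *
plan(REF-EY*CY,-70)
E
```

```text
turn 0.4 shift [ 0.04 -0.08  2.5 ] now [ 0.5219 -0.3033  0.1803] yaw -69.6 F [ 0.5  0.8 -0.5] t 33.05 w 0.173 j6 -1.01
```

Request:
drive_tool(commands="0 0.04 -0.4 0.4 0.4; 0 0 0 0.5 0; 0 0 0 0.4 0; 0 0 0 0.1 0; 0 0 0 0.1 0; 0 0 0 0.1 0; 0 0 0 0.1 0; 0 0 0 0.1 0")

```text
time: 34.05
tool_pos: [0.5111, -0.3048, 0.1283]
tool_rot: [-0.0, 0.574, 0.819, 0.001]
contact_force: [-3.0, 6.4, 6.9]
gripper_width: 0.175
```

Request:
drive_tool(commands="0 0 0 0.08 0; 0 0 0 0.08 0; 0 0 0 0.08 0; 0 0 0 0.08 0; 0 0 0 0.08 0; 0 0 0 0.08 0; 0 0 0 0.08 0; 0 0 0 0.08 0")

```text
time: 35.05
tool_pos: [0.5114, -0.3057, 0.1105]
tool_rot: [0.0, 0.574, 0.819, 0.0]
contact_force: [-7.3, 8.5, 20.0]
gripper_width: 0.156
```

```bash
python3 - <<'E'
from ang import *
tilt(); plan(REF-EY*CY,-70)
E
```

```text
tilt deg 36.0 along -0.052 0.075 110
 turn -0.0 shift [-0.01  0.28  0.17] now [ 0.5114 -0.3057  0.1105] yaw -70.0 F [-4.1  7.1 13.8] t 35.1 w 0.156 j6 -1.01
```

```bash
cat > ang2.py <<'E'
from h import *
def tilt2():
    im=manip.grab_frame("side"); m=orange(im); s,M=tool(); t=np.array(s["tool_pos"]); u=proj("side",t); print("tool px",u.round())
    n=EY; p,C=cam("side"); o=np.array(p["xyz"])
    for c in blobs(m,15):
        if abs(c[:,0,:].mean(0)-u).max()>75: continue
        M_=np.zeros(m.shape,np.uint8); cv2.drawContours(M_,[c],-1,255,-1); ys,xs=np.nonzero(M_&m)
        D=(C@np.stack([(xs-p["cx"])/p["fx"],(ys-p["cy"])/p["fy"],np.ones(len(xs))])).T; X=o+D*((t-o)@n/(D@n))[:,None]
        a=(X-t)@[np.cos(YAW),np.sin(YAW),0]; z=X[:,2]-t[2]
        b=np.arange(-.12,.09,.01); i=np.digitize(a,b); print(len(xs),"px",xs.min(),xs.max(),ys.min(),ys.max(),[(round(b[k-1]*1e3+5),round(z[i==k].min()*1e3),round(z[i==k].max()*1e3)) for k in np.unique(i) if 0<k<len(b)])
E
python3 -c "
from ang2 import *
tilt2()"
```

```text
tool px [374. 259.]
```

```bash
sed -i 's/    n=EY;/    m[:int(u[1])-18]=0; m[:,:int(u[0])-75]=0; m[:,int(u[0])+75:]=0\n    n=EY;/; s/continue/continue/' ang2.py
python3 - <<'E'
from ang2 import *
tilt2()
im=manip.grab_frame("side"); h=cv2.cvtColor(im,cv2.COLOR_RGB2HSV); m=(h[:,:,0]<15)&(h[:,:,1]>150)
for r in range(236,282,2): print(r,''.join('#' if m[r,c]&(h[r,c,2]>110) else '+' if m[r,c] else '.' for c in range(320,440)))
E
```

```text
tool px [374. 259.]
48 px 364 383 256 266 [(-25, -11, -8), (-15, -18, -9), (-5, -19, -14), (5, -15, 6), (15, -11, 15), (25, 14, 16)]
236 ........................................................................................................................
238 ........................................................................................................................
240 ........................................................................................................................
242 ........................................................................................................................
244 ........................................................................................................................
246 ..................................................................................####..................................
248 ..................................................................#.....................................................
250 .................................................................#......................
[... 1207 characters left out ...]
...........................................................................
272 ........................................................................................................................
274 ........................................................................................................................
276 ........................................................................................................................
278 ........................................................................................................................
280 ........................................................................................................................
```

```bash
python3 - <<'E'
from h import *
im=manip.grab_frame("side"); h=cv2.cvtColor(im,cv2.COLOR_RGB2HSV)
print([h[262,c].tolist() for c in range(350,404,4)])
im=cv2.GaussianBlur(im,(3,3),0); h=cv2.cvtColor(im,cv2.COLOR_RGB2HSV).astype(int)
m=(h[:,:,1]>195)&(h[:,:,2]>70)&(h[:,:,0]<22)
for r in range(238,282): print(r,''.join('#' if m[r,c] else '.' for c in range(330,420)))
E
```

```text
[[18, 109, 155], [18, 122, 146], [15, 239, 147], [15, 255, 147], [16, 255, 150], [12, 168, 135], [10, 56, 124], [15, 255, 144], [16, 255, 164], [16, 255, 166], [16, 245, 160], [16, 255, 158], [16, 146, 112], [18, 113, 124]]
238 ..........................................................................................
239 ..........................................................................................
240 ..........................................................................................
241 ..........................................................................................
242 ..........................................................................................
243 ..........................................................................................
244 ..........................................................................................
245 ..........................................................................................
246 ..........................................................................................
247 .................
[... 2603 characters left out ...]
...................................
275 ..........................................................................................
276 ..........................................................................................
277 ..........................................................................................
278 ..........................................................................................
279 ..........................................................................................
280 ..........................................................................................
281 ..........................................................................................
```

```bash
python3 - <<'E'
from h import *
s,M=tool(); t=np.array(s["tool_pos"]); y=(t-O)@EY; print("lat",y, "t",s["time"],s["contact_force"])
g=t+[0,0,.003]   # pivot
d=np.array([np.cos(YAW),np.sin(YAW),0])
for T in(20,25,30,35):
    e=d*np.cos(np.radians(T))+np.array([0,0,np.sin(np.radians(T))]); up=np.cross(e,EY)
    print(T,[proj("side",g+e*k).round(1).tolist() for k in(-.1,-.05,.02,.06)])
E
```

```text
lat -0.008384857820020884 t 35.3 [-4.59718913  7.83633764 13.94459082]
20 [[341.7, 249.2], [357.0, 253.1], [381.0, 259.2], [396.2, 263.0]]
25 [[342.6, 253.0], [357.5, 255.1], [380.8, 258.3], [395.6, 260.4]]
30 [[343.8, 256.7], [358.1, 257.0], [380.6, 257.5], [394.9, 257.8]]
35 [[345.1, 260.5], [358.8, 259.0], [380.3, 256.7], [393.9, 255.2]]
```

Request:
drive_tool(commands="0 0 0 -0.3 0; 0 0 0 -0.7 0; 0 -0.65 0 -0.38 0; 0 -0.65 0 -0.38 0; 0 0 -0.6 0 0; 0 0 -0.62 0 0; 0 0 0 0 0; 0 0 0 0 0")

```text
time: 36.3
tool_pos: [0.4891, -0.3543, 0.1603]
tool_rot: [-0.0, 0.574, 0.819, 0.0]
contact_force: [0.7, -0.2, -0.3]
gripper_width: 0.161
```

```bash
sed -i 's/^REF=.*/REF=np.array([.5114,-.3057,.1105])/' h.py; sed -i 's/m=orange(im); ys,xs/hh=cv2.cvtColor(cv2.GaussianBlur(im,(3,3),0),cv2.COLOR_RGB2HSV).astype(int); m=(hh[:,:,1]>195)\&(hh[:,:,2]>70)\&(hh[:,:,0]<22); ys,xs/' tip.py
python3 - <<'E'
from tip import *
plan(tgt(.045,-.045,.0015),-70); tip(-.045); tip(.045)
im=manip.grab_frame("side")
im=cv2.GaussianBlur(im,(3,3),0); h=cv2.cvtColor(im,cv2.COLOR_RGB2HSV).astype(int)
m=(h[:,:,1]>195)&(h[:,:,2]>70)&(h[:,:,0]<22)
for r in range(236,276): print(r,''.join('#' if m[r,c] else '.' for c in range(310,410)))
s,M=tool(); g=np.array(s["tool_pos"])+[0,0,.003]; d=np.array([np.cos(YAW),np.sin(YAW),0])
for T in(15,20,25,30,35):
    e=d*np.cos(np.radians(T))+np.array([0,0,np.sin(np.radians(T))])
    print(T,[proj("side",g+e*k).round(1).tolist() for k in(-.1,-.05,.02,.06)])
E
```

```text
turn -0.0 shift [-0.03  0.03  0.86] now [ 0.4891 -0.3543  0.1603] yaw -70.0 F [ 0.7 -0.2 -0.3] t 36.3 w 0.161 j6 -1.1
lane x of orange 0.0794 0.2045 lateral near tip -0.0528 [ 0  0  0  0  0  0  0  0  0  2 27 30 30 34 32 33 34 33 34 26 21 24  7  0]
lane x of orange 0.0026 0.1574 lateral near tip 0.0464 [ 0  0 14 20 19  9  0  7 23 20 22 21 23 24 38 58 59 30  0  0  0  0  0  0]
236 ...............................########.............................................................
237 ..............................############..........................................................
238 ..............................##############........................................................
239 ..............................################......................................................
240 ..............................#################.....................................................
241 ................................#################...................................................
242 ...................................###############.......................................
[... 3116 characters left out ...]
.............................................
273 ....................................................................................................
274 ....................................................................................................
275 ....................................................................................................
15 [[340.4, 240.8], [357.4, 246.8], [384.2, 256.1], [401.3, 262.0]]
20 [[341.1, 244.9], [357.8, 248.9], [384.0, 255.2], [400.9, 259.2]]
25 [[342.2, 248.9], [358.3, 251.0], [383.8, 254.3], [400.2, 256.4]]
30 [[343.4, 253.0], [359.0, 253.1], [383.6, 253.3], [399.4, 253.5]]
35 [[344.9, 257.1], [359.7, 255.3], [383.2, 252.4], [398.4, 250.6]]
```

Request:
drive_tool(commands="0 -0.03 0.03 0.3 0; 0 0 0 0.3 0; 0 0 0 0.2 0; 0 0 0 0.08 0; 0 0 0 0.06 0; 0 0 0 0.06 0; 0 0 0 0.05 0; 0 0 0 0 0")

```text
time: 37.45
tool_pos: [0.4908, -0.3538, 0.1325]
tool_rot: [-0.002, 0.573, 0.819, 0.001]
contact_force: [-9.0, 10.7, 18.8]
gripper_width: 0.156
```

```bash
cat > look.py <<'E'
from tip import *
def side(a,b,c0,c1):
    im=manip.grab_frame("side"); im=cv2.GaussianBlur(im,(3,3),0); h=cv2.cvtColor(im,cv2.COLOR_RGB2HSV).astype(int)
    m=(h[:,:,1]>195)&(h[:,:,2]>70)&(h[:,:,0]<22)
    for r in range(a,b): print(r,''.join('#' if m[r,c] else '.' for c in range(c0,c1)))
    s,M=tool(); g=np.array(s["tool_pos"]); d=np.array([np.cos(YAW),np.sin(YAW),0])
    for T in(20,25,30,35):
        e=d*np.cos(np.radians(T))+np.array([0,0,np.sin(np.radians(T))]); print(T,[proj("side",g+e*k).round(1).tolist() for k in(-.1,-.05,.04)])
E
python3 - <<'E'
from look import *
plan(tgt(.045,-.045,.0),-70); tip(-.045); side(244,284,320,410)
E
```

```text
turn 0.0 shift [-0.03 -0.03 -0.02] now [ 0.4908 -0.3538  0.1325] yaw -70.0 F [-9.  10.7 18.8] t 37.45 w 0.156 j6 -1.1
lane x of orange 0.0729 0.1933 lateral near tip -0.0441 [ 0  0  0  0  0  0  0  0  0 16 23 25 25 27 26 27 29 27 21 21 21  5  0  0]
244 ..........................................................................................
245 ..........................................................................................
246 ..........................................................................................
247 ................................................................................######....
248 ......................................................................#################...
249 .....................................................................##################...
250 .....................................................................#################....
251 .....................................................................#################....
252 .....................................................................#################..
[... 2455 characters left out ...]
.................
279 ..........................................................................................
280 ..........................................................................................
281 ..........................................................................................
282 ..........................................................................................
283 ..........................................................................................
20 [[341.1, 257.1], [357.5, 261.6], [391.2, 270.9]]
25 [[342.1, 261.1], [358.0, 263.7], [390.8, 269.1]]
30 [[343.4, 265.1], [358.6, 265.8], [390.2, 267.3]]
35 [[344.8, 269.1], [359.4, 267.9], [389.6, 265.4]]
```

Request:
drive_tool(commands="28 0 0 -0.05 0; 28 0 0 0 0; 28 0 0 0 0; 28 0 0 0 0; 28 0 0 0 0; 28 0 0 0 0; 28 0 0 0 0; 28 0 0 0 0")

```text
time: 38.55
tool_pos: [0.4908, -0.3552, 0.1307]
tool_rot: [0.0, 0.574, 0.819, 0.0]
contact_force: [-0.3, 1.0, 0.6]
gripper_width: 0.326
```

```bash
python3 - <<'E'
from look import *
plan(tgt(.045,-.045,-.005),-70); tip(-.045); side(254,284,300,410)
E
```

```text
turn -0.0 shift [ 0.02 -0.01  0.09] now [ 0.4908 -0.3552  0.1307] yaw -70.0 F [-0.3  1.   0.6] t 38.55 w 0.326 j6 -1.1
lane x of orange 0.0605 0.1949 lateral near tip -0.0426 [ 0  0  0  0  0  0  0  0 21 25 26 26 25 27 26 27 28 29 29 32 38 16  0  0]
254 .............................................................................................##########.......
255 ..............................................................................................######..........
256 ..............................................................................................................
257 ..............................................................................................................
258 ..............................................................................................................
259 ..............................................................................................................
260 ..............................................................................................................
261 ..........................................
[... 2106 characters left out ...]
................................
280 ..............................................................................................................
281 ..............................................................................................................
282 ..............................................................................................................
283 ..............................................................................................................
20 [[341.4, 258.2], [357.8, 262.8], [391.5, 272.2]]
25 [[342.4, 262.2], [358.3, 264.9], [391.1, 270.4]]
30 [[343.6, 266.2], [358.9, 267.0], [390.5, 268.6]]
35 [[345.1, 270.2], [359.7, 269.1], [389.9, 266.8]]
```

Request:
drive_tool(commands="28 0.02 0 0.09 0; 28 0 0 0 0; 0 0 0 0 0; 0 0 0 0 0; 0 0 0 0 0; 0 0 0 -0.03 0; 0 0.15 0 0.087 0; 0 0.15 0 0.087 0")

```text
time: 39.65
tool_pos: [0.4873, -0.346, 0.1232]
tool_rot: [-0.0, 0.574, 0.819, -0.0]
contact_force: [-0.4, -0.4, -0.5]
gripper_width: 0.183
```

```bash
python3 - <<'E'
from look import *
plan(tgt(.045-.06,-.045,-.004),-70); tip(-.045)
E
```

```text
turn -0.0 shift [ 1.42 -0.01  0.81] now [ 0.4873 -0.346   0.1232] yaw -70.0 F [-0.4 -0.4 -0.5] t 39.65 w 0.183 j6 -1.09
lane x of orange 0.0563 0.1815 lateral near tip -0.0445 [ 0  0  0  0  0  0  0  9 25 24 24 27 26 26 27 27 29 24 24 20  2  0  0  0]
```

Request:
drive_tool(commands="0 0.2 0 0.115 0; 0 0.2 0 0.115 0; 0 0.2 0 0.115 0; 0 0.2 0 0.115 0; 0 0.2 0 0.115 0; 0 0.2 0 0.115 0; 0 0 0 0 0; 0 0 0 0 0")

```text
time: 40.7
tool_pos: [0.4754, -0.3125, 0.1032]
tool_rot: [0.0, 0.574, 0.819, -0.0]
contact_force: [-0.3, -0.5, -1.0]
gripper_width: 0.181
```

```bash
python3 - <<'E'
from look import *
plan(tgt(.045-.06,-.045,-.004),-70); tip(-.045)
E
```

```text
turn -0.0 shift [ 0.24 -0.02  0.14] now [ 0.4754 -0.3125  0.1032] yaw -70.0 F [-0.3 -0.5 -1. ] t 40.7 w 0.181 j6 -1.06
lane x of orange 0.0121 0.1337 lateral near tip -0.0445 [ 0  0  0 18 23 11  0 10 26 25 24 26 24 21 24  7  0  0  0  0  0  0  0  0]
```

Request:
drive_tool(commands="0 0.1 0 0.06 0; 0 0.1 0 0.06 0; 0 0.1 0 0.06 0; 0 0.05 0 0.03 0; 0 0.05 0 0.03 0; 0 0.05 0 0.03 0; 0 0 0 0 0; 0 0 0 0 0")

```text
time: 41.75
tool_pos: [0.4732, -0.3041, 0.0989]
tool_rot: [0.006, 0.574, 0.819, -0.002]
contact_force: [2.3, -8.9, 6.5]
gripper_width: 0.18
```

```bash
python3 - <<'E'
from look import *
plan(tgt(.045-.06,-.045,-.004),-70); tip(-.045)
E
```

```text
turn 0.0 shift [-0.05 -0.04 -0.  ] now [ 0.4732 -0.3041  0.0989] yaw -70.0 F [ 2.3 -8.9  6.5] t 41.75 w 0.18 j6 -1.05
lane x of orange 0.0013 0.1207 lateral near tip -0.0444 [ 0  0 19 23 23 10  0 10 25 24 24 24 18 21  1  0  0  0  0  0  0  0  0  0]
```

Request:
drive_tool(commands="40 0 0 0 0; 40 0 0 0 0; 40 0 0 0 0; 40 0 0 -1 0; 40 0 0 -1 0; 40 0 0 -1 -10; 40 0 0 -0.6 -10.5; 40 0 0 0 -10.5")

```text
time: 42.8
tool_pos: [0.4713, -0.2999, 0.2047]
tool_rot: [0.001, 0.331, 0.944, -0.0]
contact_force: [-0.3, -0.4, -0.0]
gripper_width: 0.467
```

Request:
drive_tool(commands="45 0 0 0 -10.5; 45 0 0 0 -10.5; 45 0 0 0 -10.5; 45 0 0.5 0 -6; 45 0 1 0 0; 45 0 1 0 0; 45 0 1 0 0; 45 0 1 0 0")

```text
time: 43.8
tool_pos: [0.4753, -0.1634, 0.2021]
tool_rot: [-0.001, 0.013, 1.0, 0.0]
contact_force: [0.0, 0.2, 0.7]
gripper_width: 0.528
```

```bash
python3 - <<'E'
from look import *
tip(-.045); tip(.045)
plan([.5368,.0536,.0145],-1.7)
E
```

```text
Traceback (most recent call last):
  File "tip.py", line 6, in tip
    h,_=np.histogram(l[k],bins=np.arange(-.02,.23,.01)); print("lane x of orange",l[k].min().round(4),l[k].max().round(4),"lateral near tip",(w[k][l[k]<l[k].min()+.02].mean()).round(4),h)
                                                                                  ~~~~~~~~^^
ValueError: zero-size array to reduction operation minimum which has no identity
```

Request:
drive_tool(commands="45 -0.26 1 0.1 0; 45 -0.26 1 0.1 0; 45 -0.26 1 0.2 0; 45 -0.26 1 0.4 0; 45 -0.26 1 0.5 0; 45 -0.26 1 0.5 0; 45 -0.26 1 0.5 0; 45 0 0.2 0.5 0")

```text
time: 44.85
tool_pos: [0.5359, 0.0509, 0.1178]
tool_rot: [-0.0, 0.012, 1.0, 0.0]
contact_force: [0.2, -0.5, -0.9]
gripper_width: 0.529
```

```bash
python3 - <<'E'
from look import *
plan([.5368,.0536,.0145],-1.7); tip(-.045); tip(.045)
E
```

```text
turn 0.3 shift [-0.03  0.09  3.44] now [0.5359 0.0509 0.1178] yaw -1.4 F [ 0.2 -0.5 -0.9] t 44.85 w 0.529 j6 -1.59
lane x of orange 0.0013 0.1579 lateral near tip -0.0445 [ 0  0 18 23 23 16  0 13 27 28 27 28 29 30 44 63 63 30  0  0  0  0  0  0]
lane x of orange 0.0026 0.1574 lateral near tip 0.0463 [ 0  0 14 21 23 18  0 11 27 26 27 27 29 28 40 63 60 30  0  0  0  0  0  0]
```

Request:
drive_tool(commands="45 -0.03 0.09 0.5 0.3; 45 0 0 0.9 0; 45 0 0 0.9 0; 45 0 0 0.7 0; 45 0 0 0.4 0; 45 0 0 0 0; 45 0 0 0 0; 45 0 0 0 0")

```text
time: 45.95
tool_pos: [0.5379, 0.0523, 0.018]
tool_rot: [0.001, 0.016, 1.0, -0.0]
contact_force: [0.1, 0.4, -0.0]
gripper_width: 0.525
```

```bash
python3 - <<'E'
from look import *
plan([.5368,.0536,.012],-1.7)
E
```

```text
turn -0.1 shift [0.04 0.04 0.2 ] now [0.5379 0.0523 0.018 ] yaw -1.8 F [ 0.1  0.4 -0. ] t 45.95 w 0.525 j6 -1.58
```

Request:
drive_tool(commands="45 0 0.04 0.2 0; 45 0 0 0 0; 0 0 0 0 0; 0 0 0 0 0; 0 0 0 0 0; 0 0 0 0 0; 0 0 0 -0.5 0; 0 0 0 -1 0")

```text
time: 46.95
tool_pos: [0.5356, 0.0536, 0.0553]
tool_rot: [-0.002, 0.016, 1.0, 0.0]
contact_force: [0.8, -0.4, -0.1]
gripper_width: 0.188
```

Request:
drive_tool(commands="0 0 0 -1 -7; 0 0 0 -1 -7; 0 0 0 0 -7; 0 0 0 0 -7; 0 0 0 0 -7; 0 0 0 0 -7; 0 0 0 0 -7; 0 0 0 0 -7")

```text
time: 47.95
tool_pos: [0.537, 0.0535, 0.1166]
tool_rot: [0.0, -0.457, 0.889, -0.0]
contact_force: [0.1, -0.0, -0.9]
gripper_width: 0.187
```

```bash
python3 - <<'E'
from look import *
d=np.array([np.cos(np.radians(54.3)),np.sin(np.radians(54.3))])
plan([*(np.array([.4803,.3394])+.02*d),.045],54.3)
E
```

```text
turn 0.1 shift [-7.3   7.1   2.39] now [0.537  0.0535 0.1166] yaw 54.4 F [ 0.1 -0.  -0.9] t 47.95 w 0.187 j6 -2.56
```

Request:
drive_tool(commands="0 -0.9 0.88 0 0; 0 -0.9 0.88 0 0; 0 -0.9 0.88 0 0; 0 -0.9 0.89 0 0; 0 -0.9 0.89 0 0; 0 -0.9 0.89 0 0; 0 -0.95 0.89 0.1 0; 0 -0.95 0.9 0.1 0")

```text
time: 48.95
tool_pos: [0.4922, 0.3571, 0.1107]
tool_rot: [0.0, -0.455, 0.89, -0.0]
contact_force: [1.0, -0.4, -0.6]
gripper_width: 0.184
```

```bash
python3 - <<'E'
from look import *
d=np.array([np.cos(np.radians(54.3)),np.sin(np.radians(54.3))])
plan([*(np.array([.4803,.3394])+.02*d),.009],54.3)
im=manip.grab_frame("top"); h=cv2.cvtColor(cv2.GaussianBlur(im,(3,3),0),cv2.COLOR_RGB2HSV).astype(int)
E
```

```text
turn -0.1 shift [ 0.05 -0.02  3.39] now [0.4922 0.3571 0.1107] yaw 54.2 F [ 1.  -0.4 -0.6] t 48.95 w 0.184 j6 -2.01
```

Request:
drive_tool(commands="0 0.05 0 0.6 0; 0 0 0 0.8 0; 0 0 0 0.8 0; 0 0 0 0.6 0; 0 0 0 0.3 0; 0 0 0 0.15 0; 0 0 0 0 0; 0 0 0 0 0")

```text
time: 50.0
tool_pos: [0.4922, 0.3549, 0.0133]
tool_rot: [0.001, -0.455, 0.89, 0.0]
contact_force: [-0.4, -1.0, 0.2]
gripper_width: 0.186
```

```bash
python3 - <<'E'
from look import *
plan([.4922,.3571,.009],54.3)
E
```

```text
turn -0.1 shift [-0.06  0.04  0.14] now [0.4922 0.3549 0.0133] yaw 54.2 F [-0.4 -1.   0.2] t 50.0 w 0.186 j6 -2.01
```

Request:
drive_tool(commands="0 0 0 0.1 0; 0 0 0 0.04 0; 0 0 0 0 0; 36 0 0 0 0; 36 0 0 0 0; 36 0 0 0 0; 36 0 0 -0.5 0; 36 0 0 -1 0")

```text
time: 51.0
tool_pos: [0.4906, 0.3541, 0.053]
tool_rot: [-0.001, -0.455, 0.89, -0.0]
contact_force: [-0.6, -0.0, -0.7]
gripper_width: 0.418
```

Request:
drive_tool(commands="36 0 0 -1 0; 36 0 0 -1 0; 36 0 0 -1 0; 36 0 0 -1 0; 36 1 0 -1 0; 36 1 0 0 0; 36 1 0 0 0; 36 1 0 0 0")

```text
time: 52.0
tool_pos: [0.4209, 0.2566, 0.2045]
tool_rot: [0.001, -0.456, 0.89, -0.0]
contact_force: [0.2, 0.2, 0.3]
gripper_width: 0.421
```

Request:
drive_tool(commands="36 1 0 0 0; 36 0 1 0 0; 36 0 1 0 0; 36 0 1 0 0; 36 0 1 0 0; 36 0 1 0 0; 36 0 0 0 0; 36 0 0 0 0")

```text
time: 53.0
tool_pos: [0.2826, 0.3206, 0.2039]
tool_rot: [0.001, -0.455, 0.89, -0.0]
contact_force: [-0.1, -0.1, -0.2]
gripper_width: 0.42
```

```bash
python3 - <<'E'
from look import *
plan([.4922,.3571,.009],54.3); tip(-.045); tip(.045)
a=manip.grab_frame("top"); b=manip.grab_frame("side")
r=lambda i,h:cv2.resize(i,None,fx=h/i.shape[0],fy=h/i.shape[0],interpolation=cv2.INTER_CUBIC)[:,:,::-1]
A=np.hstack([r(a[140:270,140:340],260),r(a[140:270,370:510],260)]); B=r(b[110:330,200:480],320)
W=max(A.shape[1],B.shape[1]); f=lambda i:cv2.copyMakeBorder(i,0,0,0,W-i.shape[1],cv2.BORDER_CONSTANT)
o=np.vstack([f(A),f(B)]); print(o.shape); cv2.imwrite("pics/fin.png",o)
E
```

```text
turn -0.1 shift [-5.06 -4.96  6.51] now [0.2826 0.3206 0.2039] yaw 54.2 F [-0.1 -0.1 -0.2] t 53.0 w 0.42 j6 -1.84
lane x of orange 0.0013 0.1579 lateral near tip -0.0447 [ 0  0 18 24 23 11  0 10 25 24 25 26 25 27 38 61 62 30  0  0  0  0  0  0]
lane x of orange 0.0017 0.1574 lateral near tip 0.0465 [ 0  0 16 19 21  9  0  7 23 21 21 22 24 24 38 58 59 29  0  0  0  0  0  0]
(580, 680, 3)
```

View pics/fin.png

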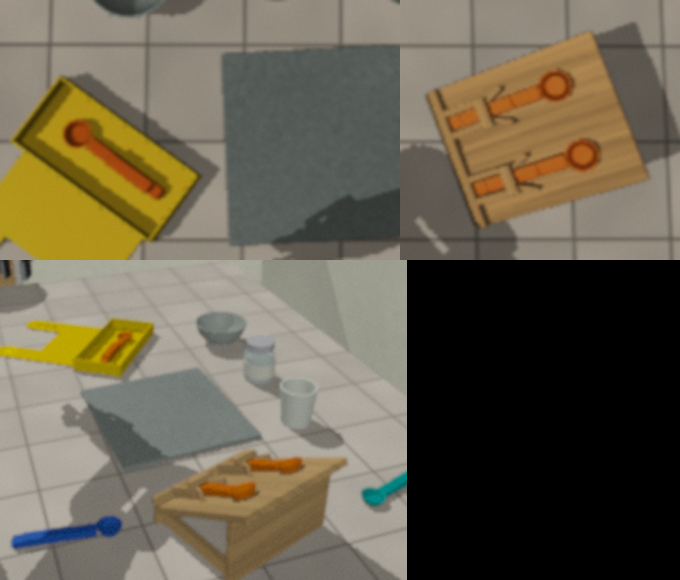

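```bash
python3 -c "
from plant import manip
print(manip.job_done())"
```

```text
the job is handed in; nothing more can be done
None
```

The job is handed in, finished at about 53 s of the 72 s. The two thin spoons are in the caddy, one to a lane under the bar. The thick one, the middle spoon on the tray, lies flat and right way up in the bib pocket.

- **Spoons home in the lanes:** Each spoon stalled at the end stop with about 9 N pushing back up the lane. In the last picture the left one spans lane x 1.7 to 157 mm and the right one 1.3 to 158 mm. That matches both tips at the stop, within about 2 mm of pixel error.
- **Bystanders:** The cup, the jar and the blue and turquoise spoons look untouched in the last picture. I judged that by eye and did not measure them.
- **What went wrong on the way:**
  - The first grasp of the far spoon missed. The second held only its top edge, so the spoon sagged. I set it down in the lane mouth, gripped it lower and slid it home.
  - A check push behind the left spoon's bowl with shut fingers made no contact, so it proved nothing.
  - One tilt estimate (36 degrees) disagreed with the others because the colour mask was faulty. I replaced it with a better mask.

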